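Raise the dock camera to its second stop

TASK

Take the spatula and slip its blade into the slot under the orange cover of the camera dock, lever the cover open with it (not with the gripper) and swing the cover back past upright so that it stays open, then lay the spatula down flat on the bench. Next squeeze the yellow release button on the side of the black camera head, pull the head up past the first stop to the second stop, the top of its travel, and finish while holding it there, because it sinks if let go. Do not throw or drop the spatula, and leave everything else on the bench where it is.

Things in the scene. Friction and masses are not known exactly. Their poses are not given: they have to be found in the camera images.
- dock: grey open-topped box fixed to the bench, 170 (its x) x 200 (its y) x 115 mm high, walls 6 mm. Origin: centre of its underside, z up. Its +x side has the cover's hinge; its -x wall is only 103 mm high, leaving a prying slot 12 mm high (103 to 115 mm above the bench), 188 mm wide, under the shut cover. A camera head on a telescoping post stands at its centre, free all round
- cover (a joint): orange flat cover of the dock, 176 x 200 x 5 mm, about 120 g, underside 115 mm above the bench when shut. Hinge angle: 0 shut, 1.57 upright, 1.95 fully back (stop). The hinge is stiff (0.15 Nm): the cover stays where it is left. About 2 N upward near the free edge opens it
- cover_hinge (a point): point on the cover's hinge line, middle: 85 mm from the dock's centre along the dock's +x, 118 mm above the bench; the hinge line runs along the dock's y
- cover_edge (a point): middle of the free edge of the cover's underside, 6 mm outside the dock's -x wall when shut; 176 mm from the hinge
- post (a joint): lift of the camera head, straight up (m): 0 stowed, 0.05 first stop (a catch holds it there on the way down), 0.10 second stop (hard end, no catch: let go, it sinks). Locked at 0 (under 2 mm play) unless the release button is pressed at least 4 mm; above 0.05 the button no longer matters. Moving weight 2 to 3.5 N
- post_grip (a point): grip point in the camera head, on the post's axis at the dock's centre, 94 mm above the bench when stowed, 22 mm above the head's underside; rises with it. Head: black block 44 (dock x) x 34 (dock y) x 36 mm high on a steel tube, with a lens stub 24 mm across sticking out 13 mm to the dock's -x. A grip from above across the dock's y squeezes the button
- release (a joint): travel of the yellow release button on the head's -y side (m): 0 out, 0.006 fully in, pressed along the dock's +y; spring 3 N to start, 9 N fully in. Out it stands 8 mm proud of the head, in 2 mm: head and pressed button are 36 mm wide, centred 1 mm to the dock's -y of the post axis
- release_face (a point): middle of the outer face of the yellow button, 22 x 22 mm, 25 mm to the dock's -y of the post axis when out; 92 mm above the bench when stowed
- spatula: flat-bladed lab spatula lying on the bench, about 60 g. Origin: middle of the handle's underside, +x along the blade, z up. Blue handle 90 (x) x 16 (y) x 20 mm high, centred on the origin; steel blade 18 mm wide and 3 mm thick, on the handle's mid height (its middle 10 mm above the underside), from 45 to 125 mm along +x
- spatula_tip (a point): tip of the spatula's blade, middle: 125 mm along the spatula's +x, 10 mm above its underside
- measuring_plate: steel rheometer plate tool standing on its 50 mm disc, 14 mm shaft up, 50 mm tall, a bystander; origin centre of its underside
- sample_jar: amber sample jar, 48 mm across, 60 mm tall, a bystander; origin centre of its underside
- steel_cup: small open steel cup, 48 mm across, 55 mm tall, a bystander; origin centre of its underside
- solvent_bottle: white bottle with red cap, 60 mm across, 150 mm tall, a bystander; origin centre of its underside
- driver: green-handled screwdriver lying down, 160 mm long, a bystander; origin near the middle of its length, on its underside
- mouse: black computer mouse, 105 x 58 x 32 mm, a bystander; origin centre of its underside
Mind the look-alikes: they are no part of the job. Of the things that look like the spatula, take the one that is farthest to the robot's right at the start.

How it is judged:
By the outcome, as a careful person would: the job done as asked, in the order asked, and still so for the second after the job is handed in, while the arm keeps its last pose, push and grip.
It also fails if it takes over 64 s, if anything falls off the work surface, if the arm or the gripper's body presses on something with over 40 N, if the wrist force passes 120 N, or if a joint passes its speed limit or range.

ROBOT

A 6-joint arm with a two-finger parallel gripper is mounted at the origin on the work surface. World frame = base frame: x ahead of the robot, y to its left, z up, the work surface at z = 0. Lengths are in mm, angles in rad, forces in N, time in s.
With the tool pointing down it reaches from about 300 to 775 mm from the base axis. Payload 14.6 kg.
Tool frame: the origin (TCP) lies at the very end of the fingers, on their centre line; the grasp point (between the pads) lies 19 mm behind it; z points along the fingers, y is the line along which they close (so a half turn about z gives the same grasp; the last joint's range is limited). The gripper opens to 94 mm and grips with 3 to 60 N. Pads are 16 mm wide; open, the fingers measure 119 mm over their backs; the gripper's body (75 mm by 177 mm) begins 78 mm behind the grasp point.
Start: joints at [-1.191, 0.3, 1.521, -0, 1.321, -0.067], TCP at [237.637, -496.002, 205.446] pointing down, gripper open.
Joint ranges: [-3.03, 3.03], [-0.79, 2.21], [0.23, 2.52], [-1.04, 4.18], [0, 3.07], [-2.55, 2.55]. Speed limits (rad/s): [2.22, 2.22, 2.57, 3.14, 3.14, 3.14].

INTERFACE

Orientations are given as [roll, pitch, yaw] about the fixed x, y, z axes, in that order (R = Rz(yaw) Ry(pitch) Rx(roll)).
In Python, from cell import manip gives the robot as it stands. The module is installed in compiled form; this text tells all that it offers.
- The arm moves only by the shell command python3 -m inch 'ROWS' [FORCE]. ROWS is JSON, a list of rows, each an object of numbers: "gripper": the opening, from 0 (shut) to 1 (fully open); "dx", "dy", "dz": the shift along the world's x, y, z in m; "wx", "wy", "wz": the turn, a rotation vector about the world's x, y, z in degrees. A call has exactly 5 rows; each row is the pose to reach, as a shift and turn from the pose commanded when the call began; what a row does not reach only later rows make up. A row lasts 1/12 s, in which the tool goes at most 41.7 mm and 7.16 degrees, less where a joint would pass 70% of its speed; a pose out of reach is approached as far as the arm can. A call with a gripper value outside its range is refused whole. The fingers move at their own pace and stop on an object; FORCE is the grip in N (left out, the last holds). Time passes only in rows, so rows that repeat a pose let the fingers close, or fill a call up. It gives the time, the measured TCP pose, the force, the opening and the grip force at its end, in the units of the state.
- manip.read_state(): the state, without advancing time (a new reading comes with each control period).
- manip.camera(name): name is "scene" or "top" or "wrist"; returns the picture (420x560x3 uint8, blue, green, red); there is no depth.
- manip.camera_info(name): a dict with "camera_matrix" (3x3 intrinsics, pixels), "D" ([k1, k2, p1, p2, k3] as OpenCV has them; the pictures are not rectified), "R" (3x3) and "t" (3): a world point X has camera coordinates R X + t; the wrist camera has in their place "tool_from_camera" (4x4, takes a point from camera to tool coordinates, whose origin is the TCP and whose axes are the flange's). Camera axes: x right, y down, z forward; pixel columns grow to the right and rows downward; lengths in mm; the calibration is good to about 2 mm. A picture is of the moment at which its call begins: read the wrist's pose just before it. camera_info takes no time and is no camera call.
- manip.sign_off(): hands the job in; it is judged then, once.
The state is a dict: "clock": time; "joints": joint angles; "qd": joint speeds; "effort": joint torques, N m; "eef_pos": TCP position; "eef_rot": TCP orientation; "wrist_force": force on the tool from outside, world axes, zero at the start; "moment": the same for the moment, N m; "finger_gap": finger opening in mm; "finger_force": force on a finger pad.
Only numpy, scipy, OpenCV 4.12 (cv2) and the standard library are available. Lean on these libraries where they do the work, as an engineer would, in place of code of your own. Each camera call takes 0.05 s, during which the arm holds its last target. There are 200 camera calls.

## Working session

There is one attempt and no reset: what is moved stays moved. The work goes in short steps, Python scripts to look and compute and a shell command to move; the robot and the scene stay as the last step left them, time stands still between calls to the robot, and variables do not carry over. Pictures are saved under pics/ and viewed, at most 10 in all, crops included, and the job is handed in when it is done.

```bash
mkdir -p pics; cat > h.py <<'E'
import numpy as np, cv2, json
from cell import manip
def snap(n,f):
    s=manip.read_state(); im=np.asarray(manip.camera(n)); cv2.imwrite('pics/'+f+'.png',im); 
    return s,im
def Reul(r):
    from scipy.spatial.transform import Rotation as Ro
    return Ro.from_euler('xyz',r).as_matrix()
def ray(n,px,s=None):
    i=manip.camera_info(n); K=np.array(i['camera_matrix'],float); D=np.array(i['D'],float)
    u=cv2.undistortPoints(np.array(px,float).reshape(-1,1,2),K,D).reshape(-1,2)
    d=np.c_[u,np.ones(len(u))]
    if 'R' in i:
        R=np.array(i['R']);t=np.array(i['t']).ravel(); return -R.T@t, d@R
    T=np.array(i['tool_from_camera']); W=Reul(s['eef_rot'])
    return W@T[:3,3]+np.array(s['eef_pos']), d@(W@T[:3,:3]).T
def onz(n,px,z,s=None):
    c,d=ray(n,px,s); return c+d*((z-c[2])/d[:,2])[:,None]
def proj(n,X):
    i=manip.camera_info(n); return cv2.projectPoints(np.array(X,float).reshape(-1,3),cv2.Rodrigues(np.array(i['R'],float))[0],np.array(i['t'],float).ravel(),np.array(i['camera_matrix'],float),np.array(i['D'],float))[0].reshape(-1,2)
E
python3 - <<'E'
from h import *
s,a=snap('scene','s0');s,b=snap('top','t0')
print(s)
for n in('scene','top'):
  i=manip.camera_info(n);print(n,-np.array(i['R']).T@np.array(i['t']).ravel(),np.array(i['R'])[2])
print(manip.camera_info('wrist'))
E
```

```text
{'clock': 0.05, 'joints': array([-1.19058738e+00,  3.00431262e-01,  1.52156976e+00, -9.42756812e-06,
        1.32071172e+00, -6.66000825e-02]), 'qd': array([-0.00130842, -0.00376656, -0.0021019 , -0.00017321,  0.00254196,
        0.00056932]), 'effort': array([ 1.12898932e-03, -5.33212316e+01, -3.53708696e+01,  7.10649742e-02,
        2.35636323e-02, -3.31846729e-05]), 'eef_pos': array([ 237.54748403, -495.76613584,  204.91297683]), 'eef_rot': array([-3.14047445e+00, -6.54309988e-05,  4.46811334e-01]), 'wrist_force': array([ 0.61936944, -0.27298956, -0.58758968]), 'moment': array([ 0.07923011,  0.02681877, -0.01362572]), 'finger_force': 0.0, 'finger_gap': 94.26268279975497}
scene [1281.0572604  -301.52170729 1252.91515087] [-0.52216629  0.19917641 -0.82925938]
top [ 314.95283401  -28.20306493 1250.78479226] [ 0.20269067  0.00641451 -0.97922181]
{'camera_matrix': array([[332.82152326,   0.        , 278.99021246],
       [  0.        , 332.82152326, 210.25033458],
       [  0.        ,   0.        ,   1.        ]]), 'D': array([-0.02523313,  0.        ,  0.        ,  0.        ,  0.        ]), 'tool_from_camera': array([[-2.02824185e-04, -9.62043191e-01, -2.72897157e-01,
         7.94552283e+01],
       [ 9.99999894e-01, -8.22610986e-05, -4.53230936e-04,
         6.77558679e-01],
       [ 4.13578916e-04, -2.72897220e-01,  9.62043105e-01,
        -1.77365476e+02],
       [ 0.00000000e+00,  0.00000000e+00,  0.00000000e+00,
         1.00000000e+00]])}
```

View pics/t0.png

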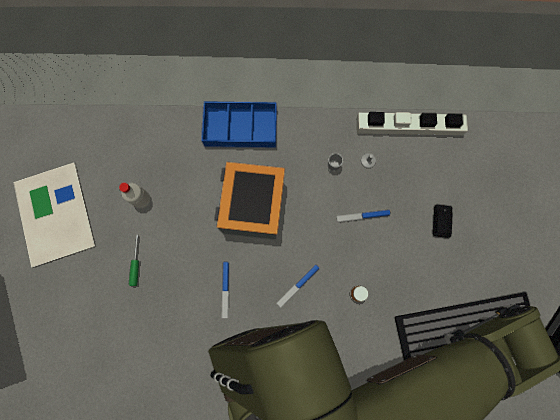

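View pics/s0.png

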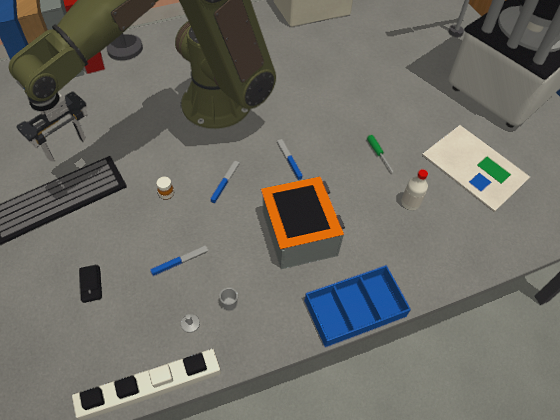

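Look-alikes in the top view: spatula A (225,290), B (298,285), C (363,215). The robot's right is -y, which is image right, so I choose C, with its handle at (377,213) and its blade toward the left. The dock's hinge tabs are on its left side (220,175)/(217,212), so dock +x is roughly world +y and the slot faces right.

```bash
python3 - <<'E'
from h import *
b=cv2.imread('pics/t0.png');a=cv2.imread('pics/s0.png')
cv2.imwrite('pics/c0.png',cv2.resize(np.hstack([b[185:245,320:410],b[150:250,205:305][20:80,:90]]),None,fx=4,fy=4,interpolation=2))
def big(m,box):
    k=np.zeros_like(m);x0,y0,x1,y1=box;k[y0:y1,x0:x1]=m[y0:y1,x0:x1]
    c=max(cv2.findContours(k,0,1)[0],key=cv2.contourArea);return c
def blue(im):h=cv2.cvtColor(im,40);return cv2.inRange(h,(100,120,60),(125,255,255))
def steel(im):h=cv2.cvtColor(im,40);return cv2.inRange(h,(0,0,150),(179,60,255))
def org(im):h=cv2.cvtColor(im,40);return cv2.inRange(h,(8,170,120),(22,255,255))
for n,im,bx,ob in(('top',b,(325,195,400,235),(200,150,300,250)),('scene',a,(145,235,215,280),(250,165,350,290))):
    for nm,f,z in(('blue',blue,20),('steel',steel,11)):
        c=big(f(im),bx);r=cv2.minAreaRect(c);p=onz(n,cv2.boxPoints(r),z)
        M=cv2.moments(c);print(n,nm,np.round(r[0]),onz(n,[[M['m10']/M['m00'],M['m01']/M['m00']]],z).round(1),p.round(0).tolist())
    c=big(org(im),ob);q=cv2.approxPolyDP(cv2.convexHull(c),6,True).reshape(-1,2)
    p=onz(n,q,120);print(n,'cover',q.tolist(),p.round(0)[:,:2].tolist(),[round(float(np.linalg.norm(p[i]-p[i-1]))) for i in range(len(p))])
E
```

```text
top blue [376. 214.] [[ 576.2 -324.3   20. ]] [[578.0, -280.0, 20.0], [591.0, -366.0, 20.0], [574.0, -368.0, 20.0], [562.0, -281.0, 20.0]]
top steel [349. 217.] [[ 566.1 -238.8   11. ]] [[568.0, -201.0, 11.0], [579.0, -278.0, 11.0], [565.0, -279.0, 11.0], [553.0, -203.0, 11.0]]
top cover [[283, 169], [276, 233], [217, 226], [227, 162]] [[686.0, -28.0], [493.0, -11.0], [510.0, 160.0], [705.0, 140.0]] [169, 194, 172, 196]
scene blue [166. 266.] [[ 581.7 -322.8   20. ]] [[576.0, -368.0, 20.0], [564.0, -280.0, 20.0], [587.0, -278.0, 20.0], [599.0, -365.0, 20.0]]
scene steel [194. 253.] [[ 564.  -237.5   11. ]] [[560.0, -278.0, 11.0], [550.0, -200.0, 11.0], [567.0, -199.0, 11.0], [577.0, -276.0, 11.0]]
scene cover [[320, 177], [343, 234], [280, 248], [261, 189]] [[511.0, 162.0], [707.0, 143.0], [689.0, -30.0], [494.0, -11.0]] [174, 197, 173, 196]
```

View pics/c0.png

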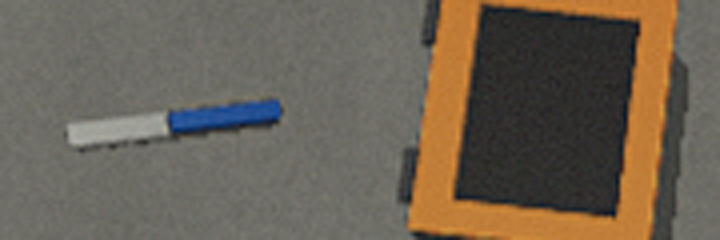

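The crop confirms C: the blue handle is on the right and the pale blade points left toward the dock. Measured lengths are plausible, with a handle of about 88 mm, blade of about 78 mm and cover of about 172x196 mm. Now I'll approach.

```bash
python3 -m inch '[{"dx":0.034,"dy":0.02,"wz":7},{"dx":0.068,"dy":0.04,"wz":14},{"dx":0.102,"dy":0.06,"wz":21},{"dx":0.136,"dy":0.08,"wz":28},{"dx":0.17,"dy":0.1,"wz":35}]' 60
python3 -m inch '[{"dx":0.034,"dy":0.02,"dz":-0.01,"wz":7},{"dx":0.068,"dy":0.04,"dz":-0.03,"wz":14},{"dx":0.102,"dy":0.06,"dz":-0.05,"wz":21},{"dx":0.136,"dy":0.08,"dz":-0.07,"wz":28},{"dx":0.166,"dy":0.098,"dz":-0.09,"wz":35}]'
python3 -m inch '[{"wz":2.3},{"wz":2.3},{"wz":2.3},{"wz":2.3},{"wz":2.3}]'
python3 - <<'E'
from h import *
s,w=snap('wrist','w1');print(s['eef_pos'],np.degrees(s['eef_rot']),s['joints'])
h=cv2.cvtColor(w,40);m=cv2.inRange(h,(100,120,60),(125,255,255))
for c in cv2.findContours(m,0,1)[0]:
    if cv2.contourArea(c)>300:
        r=cv2.minAreaRect(c);print(cv2.contourArea(c),r,onz('wrist',cv2.boxPoints(r),20,s).round(1).tolist(),onz('wrist',[r[0]],20,s).round(1))
E
```

```text
[ 237.56844491 -495.81856463  204.9745283 ] [-1.79944422e+02 -3.27082691e-03  2.55999246e+01] [-1.19058813e+00  3.00418647e-01  1.52144061e+00 -7.83400075e-06
  1.32070507e+00 -6.65928579e-02]validation failed for argument at $[0]...
validation failed for argument at $[0]...
validation failed for argument at $[0]...
```

View pics/w1.png

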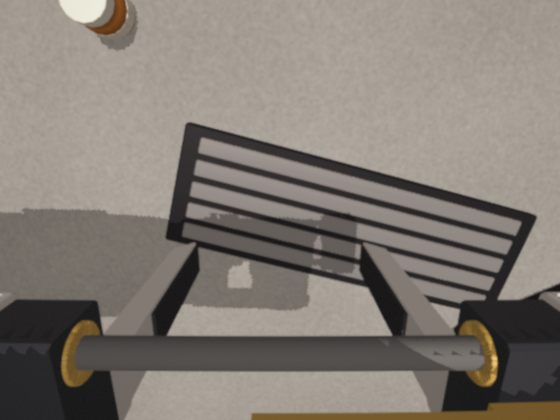

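The picture shows the arm still at its start, over the rack, because the rows were refused. All the keys are probably needed.

```bash
python3 -m inch '[{"gripper":1,"dx":0.034,"dy":0.02,"dz":0,"wx":0,"wy":0,"wz":7},{"gripper":1,"dx":0.068,"dy":0.04,"dz":0,"wx":0,"wy":0,"wz":14},{"gripper":1,"dx":0.102,"dy":0.06,"dz":0,"wx":0,"wy":0,"wz":21},{"gripper":1,"dx":0.136,"dy":0.08,"dz":0,"wx":0,"wy":0,"wz":28},{"gripper":1,"dx":0.17,"dy":0.1,"dz":0,"wx":0,"wy":0,"wz":35}]' 60 &&
python3 -m inch '[{"gripper":1,"dx":0.034,"dy":0.02,"dz":-0.01,"wx":0,"wy":0,"wz":7},{"gripper":1,"dx":0.068,"dy":0.04,"dz":-0.03,"wx":0,"wy":0,"wz":14},{"gripper":1,"dx":0.102,"dy":0.06,"dz":-0.05,"wx":0,"wy":0,"wz":21},{"gripper":1,"dx":0.136,"dy":0.08,"dz":-0.07,"wx":0,"wy":0,"wz":28},{"gripper":1,"dx":0.166,"dy":0.098,"dz":-0.09,"wx":0,"wy":0,"wz":35}]' &&
python3 -m inch '[{"gripper":1,"dx":0,"dy":0,"dz":0,"wx":0,"wy":0,"wz":2.3},{"gripper":1,"dx":0,"dy":0,"dz":0,"wx":0,"wy":0,"wz":2.3},{"gripper":1,"dx":0,"dy":0,"dz":0,"wx":0,"wy":0,"wz":2.3},{"gripper":1,"dx":0,"dy":0,"dz":0,"wx":0,"wy":0,"wz":2.3},{"gripper":1,"dx":0,"dy":0,"dz":0,"wx":0,"wy":0,"wz":2.3}]' &&
python3 - <<'E'
from h import *
s,w=snap('wrist','w2');print(s['eef_pos'],np.degrees(s['eef_rot']),s['joints'])
h=cv2.cvtColor(w,40);m=cv2.inRange(h,(100,120,60),(125,255,255))
for c in cv2.findContours(m,0,1)[0]:
    if cv2.contourArea(c)>300:
        r=cv2.minAreaRect(c);print(cv2.contourArea(c),r,onz('wrist',cv2.boxPoints(r),20,s).round(1).tolist(),onz('wrist',[r[0]],20,s).round(1))
E
```

```text
clock: 0.57
eef_pos: [409.0, -394.7, 205.3]
eef_rot: [-3.141, -0.0, 1.063]
wrist_force: [1.0, 0.1, 1.0]
finger_gap: 93.9
finger_force: 0.0
clock: 0.98
eef_pos: [570.4, -299.5, 117.6]
eef_rot: [3.141, 0.0, 1.675]
wrist_force: [0.9, -0.4, 0.9]
finger_gap: 93.8
finger_force: 0.0
clock: 1.4
eef_pos: [568.5, -301.8, 119.5]
eef_rot: [3.141, 0.001, 1.706]
wrist_force: [0.4, -0.1, -0.5]
finger_gap: 93.9
finger_force: 0.0
[ 568.47698887 -301.75754661  119.53639047] [1.79941536e+02 4.90933426e-02 9.77453669e+01] [-5.44884391e-01  5.81303008e-01  1.32401071e+00 -2.60010811e-05
  1.23494672e+00 -6.80058430e-01]
1461.5 ((284.9999694824219, 231.99996948242188), (15.999998092651367, 93.99998474121094), 0.0) [[575.6, -366.8, 20.0], [563.9, -279.6, 20.0], [577.3, -277.8, 20.0], [590.2, -364.8, 20.0]] [[ 576.5 -320.4   20. ]]
```

```bash
python3 -m inch '[{"gripper":1,"dx":0.005,"dy":0.003,"dz":-0.035,"wx":0,"wy":0,"wz":0.4},{"gripper":1,"dx":0.005,"dy":0.003,"dz":-0.07,"wx":0,"wy":0,"wz":0.4},{"gripper":1,"dx":0.005,"dy":0.003,"dz":-0.095,"wx":0,"wy":0,"wz":0.4},{"gripper":1,"dx":0.005,"dy":0.003,"dz":-0.105,"wx":0,"wy":0,"wz":0.4},{"gripper":1,"dx":0.005,"dy":0.003,"dz":-0.105,"wx":0,"wy":0,"wz":0.4}]' 60
```

```text
clock: 1.87
eef_pos: [572.7, -297.7, 11.7]
eef_rot: [-3.139, -0.002, 1.715]
wrist_force: [0.0, 0.4, 0.1]
finger_gap: 94.0
finger_force: 0.0
```

```bash
python3 -m inch '[{"gripper":1,"dx":0,"dy":0,"dz":-0.004,"wx":0,"wy":0,"wz":0},{"gripper":1,"dx":0,"dy":0,"dz":-0.008,"wx":0,"wy":0,"wz":0},{"gripper":0,"dx":0,"dy":0,"dz":-0.008,"wx":0,"wy":0,"wz":0},{"gripper":0,"dx":0,"dy":0,"dz":-0.008,"wx":0,"wy":0,"wz":0},{"gripper":0,"dx":0,"dy":0,"dz":-0.008,"wx":0,"wy":0,"wz":0}]' 60
for i in 1 2; do python3 -m inch '[{"gripper":0,"dx":0,"dy":0,"dz":0,"wx":0,"wy":0,"wz":0},{"gripper":0,"dx":0,"dy":0,"dz":0,"wx":0,"wy":0,"wz":0},{"gripper":0,"dx":0,"dy":0,"dz":0,"wx":0,"wy":0,"wz":0},{"gripper":0,"dx":0,"dy":0,"dz":0,"wx":0,"wy":0,"wz":0},{"gripper":0,"dx":0,"dy":0,"dz":0,"wx":0,"wy":0,"wz":0}]'; done
```

```text
clock: 2.28
eef_pos: [574.3, -298.0, 6.4]
eef_rot: [3.141, 0.001, 1.716]
wrist_force: [0.5, 0.1, 0.5]
finger_gap: 77.4
finger_force: 0.0
clock: 2.7
eef_pos: [573.9, -297.8, 5.5]
eef_rot: [-3.142, -0.0, 1.716]
wrist_force: [-0.2, 0.0, 0.8]
finger_gap: 44.1
finger_force: 0.0
clock: 3.12
eef_pos: [573.9, -297.8, 5.5]
eef_rot: [-3.142, -0.0, 1.716]
wrist_force: [0.5, 0.5, 0.9]
finger_gap: 15.1
finger_force: 60.0
```

```bash
python3 -m inch '[{"gripper":0,"dx":0,"dy":0,"dz":0.01,"wx":0,"wy":0,"wz":0},{"gripper":0,"dx":0,"dy":0,"dz":0.03,"wx":0,"wy":0,"wz":0},{"gripper":0,"dx":0,"dy":0,"dz":0.055,"wx":0,"wy":0,"wz":0},{"gripper":0,"dx":0,"dy":0,"dz":0.08,"wx":0,"wy":0,"wz":0},{"gripper":0,"dx":0,"dy":0,"dz":0.099,"wx":0,"wy":0,"wz":0}]' 60
python3 -m inch '[{"gripper":0,"dx":0,"dy":0.02,"dz":0,"wx":0,"wy":0,"wz":-3},{"gripper":0,"dx":0.001,"dy":0.05,"dz":0,"wx":0,"wy":0,"wz":-7},{"gripper":0,"dx":0.002,"dy":0.08,"dz":0,"wx":0,"wy":0,"wz":-11},{"gripper":0,"dx":0.003,"dy":0.11,"dz":0,"wx":0,"wy":0,"wz":-14},{"gripper":0,"dx":0.004,"dy":0.13,"dz":0,"wx":0,"wy":0,"wz":-14}]'
python3 -m inch '[{"gripper":0,"dx":0,"dy":0.008,"dz":0,"wx":0,"wy":0,"wz":0},{"gripper":0,"dx":0,"dy":0.016,"dz":0,"wx":0,"wy":0,"wz":0},{"gripper":0,"dx":0,"dy":0.016,"dz":0,"wx":0,"wy":0,"wz":0},{"gripper":0,"dx":0,"dy":0.016,"dz":0,"wx":0,"wy":0,"wz":0},{"gripper":0,"dx":0,"dy":0.016,"dz":0,"wx":0,"wy":0,"wz":0}]'
python3 - <<'E'
from h import *
s,w=snap('wrist','w3');print(s['eef_pos'],np.degrees(s['eef_rot']),s['joints'])
s2,b=snap('scene','s3')
a=cv2.resize(b[150:290,130:350],None,fx=1.8,fy=2.0,interpolation=2)
cv2.imwrite('pics/m3.png',np.hstack([cv2.resize(w,(400,300)),cv2.resize(a,(400,300))]))
h=cv2.cvtColor(w,40)
for nm,lo,hi,z in(('org',(8,170,120),(22,255,255),120),('steel',(0,0,150),(179,60,255),110)):
  m=cv2.inRange(h,lo,hi)
  for c in cv2.findContours(m,0,1)[0]:
    if cv2.contourArea(c)>300:
        q=cv2.approxPolyDP(cv2.convexHull(c),4,True).reshape(-1,2);print(nm,q.tolist(),onz('wrist',q,z,s)[:,:2].round(0).tolist())
E
```

```text
clock: 3.53
eef_pos: [574.3, -298.0, 107.5]
eef_rot: [3.14, 0.001, 1.716]
wrist_force: [-0.0, -0.2, 0.3]
finger_gap: 15.4
finger_force: 60.0
clock: 3.95
eef_pos: [577.8, -165.5, 105.4]
eef_rot: [3.141, -0.0, 1.469]
wrist_force: [0.5, -0.1, 0.4]
finger_gap: 15.5
finger_force: 60.0
clock: 4.37
eef_pos: [577.9, -152.9, 104.6]
eef_rot: [3.142, 0.0, 1.47]
wrist_force: [-0.5, -0.5, -0.9]
finger_gap: 15.4
finger_force: 60.0
[ 577.87265556 -152.9019346   104.56031804] [1.79997585e+02 8.60990741e-03 8.42504622e+01] [-3.19871462e-01  5.00940075e-01  1.48543673e+00 -1.50283390e-04
  1.15514199e+00 -2.19462422e-01]
steel [[303, 373], [305, 410], [252, 409], [256, 373]] [[585.0, -230.0], [584.0, -260.0], [550.0, -255.0], [556.0, -227.0]]
steel [[134, 372], [138, 399], [110, 392], [103, 372]] [[479.0, -219.0], [477.0, -240.0], [460.0, -233.0], [460.0, -217.0]]
steel [[18, 291], [76, 290], [157, 306], [139, 333], [68, 332], [26, 316]] [[424.0, -156.0], [458.0, -159.0], [504.0, -174.0], [489.0, -191.0], [446.0, -187.0], [423.0, -173.0]]
steel [[556, 266], [523, 331], [425, 333], [331, 298], [33, 161], [19, 150], [34, 81], [82, 4], [536, 48], [551, 59], [559, 80]] [[736.0, -172.0], [722.0, -214.0], [661.0, -209.0], [606.0, -179.0], [456.0, -83.0], [450.0, -77.0], [468.0, -45.0], [500.0, -15.0], [712.0, -55.0], [720.0, -60.0], [725.0, -70.0]]
```

View pics/m3.png

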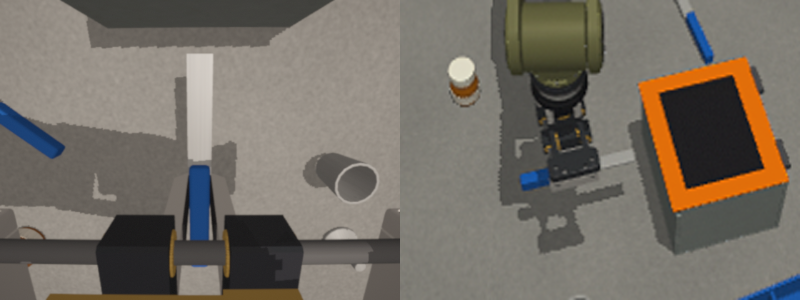

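The wrist view shows the blade held straight, tip at about (280,77) full-res and aimed at the dock wall. The scene view shows it level with the cover edge. I'll measure the tip in both views.

```bash
python3 - <<'E'
from h import *
s=manip.read_state()
w=cv2.imread('pics/w3.png');b=cv2.imread('pics/s3.png')
h=cv2.cvtColor(w[60:240,240:320],40);m=cv2.inRange(h,(0,0,195),(179,60,255))
c=max(cv2.findContours(m,0,1)[0],key=cv2.contourArea);q=cv2.boxPoints(cv2.minAreaRect(c))+[240,60]
print('wrist',q.round().tolist(),onz('wrist',q,110.5,s).round(1).tolist())
x0,y0=235,200
h=cv2.cvtColor(b[y0:250,x0:262],40);g=cv2.cvtColor(b,6)[y0:250,x0:262]
m=cv2.inRange(h,(0,0,165),(179,40,255))
c=max(cv2.findContours(m,0,1)[0],key=cv2.contourArea);q=cv2.boxPoints(cv2.minAreaRect(c))+[x0,y0]
print('scene',q.round(1).tolist(),onz('scene',q,110.5).round(1).tolist())
# expected tip projection at z options
for z in(104,109,114): print(z,proj('scene',[[577.9+.1*99,-152.9+.995*99,z]]).round(1))
E
```

```text
wrist [[262.0, 75.0], [297.0, 75.0], [297.0, 194.0], [262.0, 194.0]] [[579.7, -54.4, 110.5], [596.5, -56.0, 110.5], [591.4, -114.6, 110.5], [573.0, -112.8, 110.5]]
scene [[241.0, 227.0], [241.0, 227.0], [241.0, 227.0], [241.0, 227.0]] [[587.7, -102.3, 110.5], [587.7, -102.3, 110.5], [587.7, -102.3, 110.5], [587.7, -102.3, 110.5]]
104 [[257.8 223.2]]
109 [[257.8 222.2]]
114 [[257.8 221.2]]
```

```bash
python3 -m inch '[{"gripper":0,"dx":0.001,"dy":0.01,"dz":0,"wx":0,"wy":0,"wz":0},{"gripper":0,"dx":0.002,"dy":0.02,"dz":0,"wx":0,"wy":0,"wz":0},{"gripper":0,"dx":0.003,"dy":0.03,"dz":0,"wx":0,"wy":0,"wz":0},{"gripper":0,"dx":0.004,"dy":0.038,"dz":0,"wx":0,"wy":0,"wz":0},{"gripper":0,"dx":0.0045,"dy":0.045,"dz":0,"wx":0,"wy":0,"wz":0}]' 60
python3 -m inch '[{"gripper":0,"dx":0,"dy":0.004,"dz":0,"wx":0,"wy":0,"wz":0},{"gripper":0,"dx":0.001,"dy":0.008,"dz":0,"wx":0,"wy":0,"wz":0},{"gripper":0,"dx":0.0015,"dy":0.013,"dz":0,"wx":0,"wy":0,"wz":0},{"gripper":0,"dx":0.002,"dy":0.018,"dz":0,"wx":0,"wy":0,"wz":0},{"gripper":0,"dx":0.002,"dy":0.018,"dz":0,"wx":0,"wy":0,"wz":0}]'
python3 - <<'E'
from h import *
s,b=snap('scene','s4');print(s['eef_pos'],s['wrist_force'],s['moment'])
s,w=snap('wrist','w4')
cv2.imwrite('pics/m4.png',np.hstack([cv2.resize(w,(400,300)),cv2.resize(b[170:275,210:350],(400,300),interpolation=2)]))
E
```

```text
clock: 4.88
eef_pos: [582.6, -105.4, 104.5]
eef_rot: [-3.142, -0.0, 1.472]
wrist_force: [0.5, 0.1, -0.9]
finger_gap: 15.4
finger_force: 60.0
clock: 5.3
eef_pos: [584.5, -88.1, 104.5]
eef_rot: [-3.142, -0.0, 1.472]
wrist_force: [0.4, 1.2, 0.2]
finger_gap: 15.6
finger_force: 60.0
[584.49212427 -88.06434463 104.50985517] [0.37075101 1.24884515 0.16143087] [ 0.00561467 -0.09955406 -0.0158716 ]
```

View pics/m4.png

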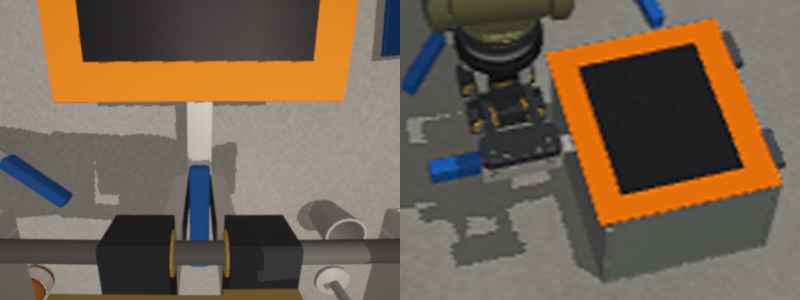

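The cover occludes the blade at about (200,102) in the wrist half, so the blade is under it, with the tip about 32 mm in. I'll lever along the hinge arc.

```bash
python3 -m inch '[{"gripper":0,"dx":0,"dy":0,"dz":0.006,"wx":0,"wy":0,"wz":0},{"gripper":0,"dx":0,"dy":0.001,"dz":0.018,"wx":0,"wy":0,"wz":0},{"gripper":0,"dx":0,"dy":0.0035,"dz":0.033,"wx":0,"wy":0,"wz":0},{"gripper":0,"dx":0.001,"dy":0.0075,"dz":0.047,"wx":0,"wy":0,"wz":0},{"gripper":0,"dx":0.001,"dy":0.0125,"dz":0.061,"wx":0,"wy":0,"wz":0}]' 60
python3 - <<'E'
from h import *
s,b=snap('scene','s5');print(s['eef_pos'],s['wrist_force'],s['moment'])
s,w=snap('wrist','w5')
cv2.imwrite('pics/m5.png',np.hstack([cv2.resize(w,(400,300)),cv2.resize(b[140:275,190:370],(400,300),interpolation=2)]))
E
```

```text
clock: 5.82
eef_pos: [585.4, -76.8, 167.3]
eef_rot: [3.141, 0.001, 1.471]
wrist_force: [-0.6, -1.2, -2.4]
finger_gap: 15.5
finger_force: 60.0
[585.44848148 -76.79531772 167.30346126] [-0.59696982 -1.24518975 -2.3579788 ] [-0.38613575 -0.06636687  0.00455107]
```

View pics/m5.png

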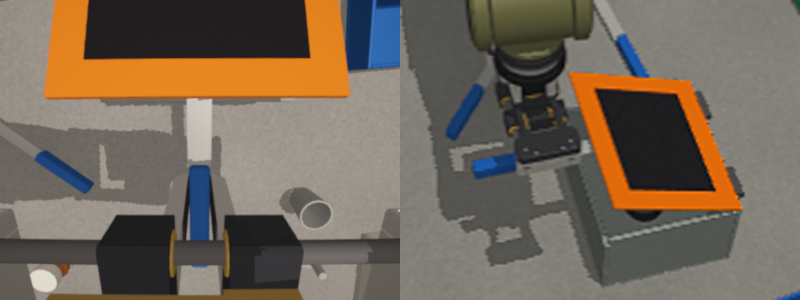

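The cover is lifting with the spatula level and no slip visible. I'll continue along the arc.

```bash
python3 -m inch '[{"gripper":0,"dx":0.001,"dy":0.0065,"dz":0.013,"wx":0,"wy":0,"wz":0},{"gripper":0,"dx":0.0015,"dy":0.0145,"dz":0.025,"wx":0,"wy":0,"wz":0},{"gripper":0,"dx":0.0025,"dy":0.0235,"dz":0.037,"wx":0,"wy":0,"wz":0},{"gripper":0,"dx":0.0035,"dy":0.0335,"dz":0.0475,"wx":0,"wy":0,"wz":0},{"gripper":0,"dx":0.0045,"dy":0.0445,"dz":0.057,"wx":0,"wy":0,"wz":0}]' 60
python3 -m inch '[{"gripper":0,"dx":0.001,"dy":0.0115,"dz":0.009,"wx":0,"wy":0,"wz":0},{"gripper":0,"dx":0.0025,"dy":0.024,"dz":0.0165,"wx":0,"wy":0,"wz":0},{"gripper":0,"dx":0.0035,"dy":0.037,"dz":0.0225,"wx":0,"wy":0,"wz":0},{"gripper":0,"dx":0.005,"dy":0.051,"dz":0.0275,"wx":0,"wy":0,"wz":0},{"gripper":0,"dx":0.0065,"dy":0.065,"dz":0.031,"wx":0,"wy":0,"wz":0}]'
python3 - <<'E'
from h import *
s,b=snap('scene','s6');print(s['eef_pos'],s['wrist_force'],s['moment'])
s,w=snap('wrist','w6')
cv2.imwrite('pics/m6.png',np.hstack([cv2.resize(w,(400,300)),cv2.resize(b[110:275,190:410],(400,300),interpolation=2)]))
E
```

```text
clock: 6.33
eef_pos: [590.1, -31.0, 223.8]
eef_rot: [3.141, 0.0, 1.471]
wrist_force: [-1.2, -1.5, -0.6]
finger_gap: 15.3
finger_force: 60.0
clock: 6.75
eef_pos: [596.5, 34.8, 254.0]
eef_rot: [3.141, -0.0, 1.472]
wrist_force: [-0.6, -1.2, -1.3]
finger_gap: 15.2
finger_force: 60.0
[596.51990843  34.76400484 254.0177242 ] [-0.57368871 -1.16955169 -1.30510251] [-0.37945904 -0.05095966  0.01461727]
```

View pics/m6.png

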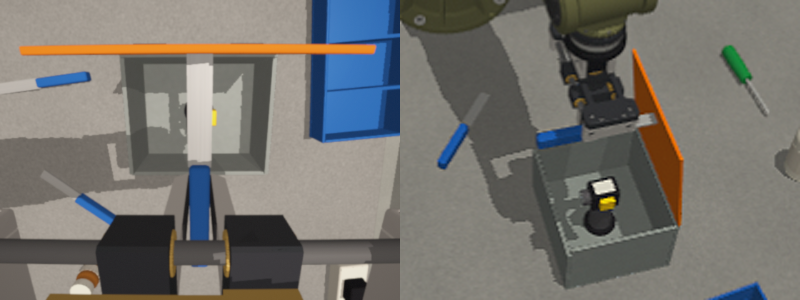

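The cover is nearly upright (seen edge-on at row 48 in the wrist half) and the head with its yellow button is visible inside. I'll push past upright, then back off.

```bash
python3 -m inch '[{"gripper":0,"dx":0.001,"dy":0.013,"dz":0.001,"wx":0,"wy":0,"wz":0},{"gripper":0,"dx":0.0025,"dy":0.026,"dz":0.001,"wx":0,"wy":0,"wz":0},{"gripper":0,"dx":0.004,"dy":0.039,"dz":0,"wx":0,"wy":0,"wz":0},{"gripper":0,"dx":0.005,"dy":0.052,"dz":-0.001,"wx":0,"wy":0,"wz":0},{"gripper":0,"dx":0.006,"dy":0.062,"dz":-0.002,"wx":0,"wy":0,"wz":0}]' 60
python3 -m inch '[{"gripper":0,"dx":0,"dy":0,"dz":0,"wx":0,"wy":0,"wz":0},{"gripper":0,"dx":-0.001,"dy":-0.01,"dz":0,"wx":0,"wy":0,"wz":0},{"gripper":0,"dx":-0.004,"dy":-0.04,"dz":0,"wx":0,"wy":0,"wz":0},{"gripper":0,"dx":-0.007,"dy":-0.07,"dz":0,"wx":0,"wy":0,"wz":0},{"gripper":0,"dx":-0.01,"dy":-0.1,"dz":0,"wx":0,"wy":0,"wz":0}]'
python3 - <<'E'
from h import *
s,b=snap('scene','s7');print(s['eef_pos'],s['wrist_force'],s['moment'])
s,w=snap('wrist','w7')
h=cv2.cvtColor(w,40);m=cv2.inRange(h,(8,170,120),(22,255,255))
for n,im in(('scene',b),('wrist',w)):
  m=cv2.inRange(cv2.cvtColor(im,40),(8,170,100),(22,255,255))
  c=max(cv2.findContours(m,0,1)[0],key=cv2.contourArea);print(n,cv2.approxPolyDP(cv2.convexHull(c),5,True).reshape(-1,2).tolist())
d=np.array([.099,.995]);e=np.array([.995,-.099]);H=np.array([599.5,68.5])+85*d
for t in(1.57,1.7,1.8,1.9):
  P=[[*(H-176*np.cos(t)*d+k*e),118+176*np.sin(t)] for k in(-100,100)];print(t,proj('scene',P).round().tolist())
E
```

```text
clock: 7.27
eef_pos: [602.4, 96.8, 251.1]
eef_rot: [-3.141, 0.0, 1.472]
wrist_force: [0.7, -0.6, -0.8]
finger_gap: 15.4
finger_force: 60.0
clock: 7.68
eef_pos: [591.9, -6.9, 251.6]
eef_rot: [3.141, 0.0, 1.471]
wrist_force: [1.4, -0.4, -1.1]
finger_gap: 15.8
finger_force: 60.0
[591.93456115  -6.91444554 251.58927378] [ 1.37165429 -0.38360161 -1.0989338 ] [ 0.03330725 -0.11007656  0.01447171]
scene [[347, 134], [375, 193], [343, 233], [320, 177]]
wrist [[400, 0], [395, 10], [160, 12], [153, 1]]
1.57 [[326.0, 135.0], [353.0, 196.0]]
1.7 [[335.0, 134.0], [362.0, 194.0]]
1.8 [[341.0, 133.0], [369.0, 194.0]]
1.9 [[347.0, 133.0], [375.0, 193.0]]
```

The cover's top edge at (347,134)-(375,193) matches an angle of about 1.9 rad, so it is past upright. Now I'll lay the spatula down.

```bash
python3 -m inch '[{"gripper":0,"dx":-0.002,"dy":-0.03,"dz":0,"wx":0,"wy":0,"wz":0},{"gripper":0,"dx":-0.004,"dy":-0.065,"dz":0,"wx":0,"wy":0,"wz":0},{"gripper":0,"dx":-0.006,"dy":-0.1,"dz":0,"wx":0,"wy":0,"wz":0},{"gripper":0,"dx":-0.008,"dy":-0.135,"dz":-0.005,"wx":0,"wy":0,"wz":0},{"gripper":0,"dx":-0.01,"dy":-0.17,"dz":-0.02,"wx":0,"wy":0,"wz":0}]' 60
python3 -m inch '[{"gripper":0,"dx":-0.001,"dy":-0.025,"dz":-0.02,"wx":0,"wy":0,"wz":0},{"gripper":0,"dx":-0.003,"dy":-0.05,"dz":-0.045,"wx":0,"wy":0,"wz":0},{"gripper":0,"dx":-0.005,"dy":-0.075,"dz":-0.07,"wx":0,"wy":0,"wz":0},{"gripper":0,"dx":-0.006,"dy":-0.1,"dz":-0.095,"wx":0,"wy":0,"wz":0},{"gripper":0,"dx":-0.007,"dy":-0.113,"dz":-0.12,"wx":0,"wy":0,"wz":0}]'
python3 -m inch '[{"gripper":0,"dx":0,"dy":0,"dz":-0.03,"wx":0,"wy":0,"wz":0},{"gripper":0,"dx":0,"dy":0,"dz":-0.055,"wx":0,"wy":0,"wz":0},{"gripper":0,"dx":0,"dy":0,"dz":-0.075,"wx":0,"wy":0,"wz":0},{"gripper":0,"dx":0,"dy":0,"dz":-0.085,"wx":0,"wy":0,"wz":0},{"gripper":0,"dx":0,"dy":0,"dz":-0.085,"wx":0,"wy":0,"wz":0}]'
```

```text
clock: 8.2
eef_pos: [582.5, -177.1, 233.5]
eef_rot: [3.138, 0.001, 1.471]
wrist_force: [1.2, -0.3, -0.1]
finger_gap: 15.3
finger_force: 60.0
clock: 8.62
eef_pos: [574.6, -290.8, 110.4]
eef_rot: [3.141, 0.0, 1.469]
wrist_force: [0.2, -0.0, 0.3]
finger_gap: 15.4
finger_force: 60.0
clock: 9.03
eef_pos: [574.3, -287.6, 24.4]
eef_rot: [-3.138, -0.002, 1.471]
wrist_force: [-0.6, -0.1, -0.1]
finger_gap: 15.5
finger_force: 60.0
```

```bash
python3 -m inch '[{"gripper":0,"dx":0,"dy":0,"dz":-0.005,"wx":0,"wy":0,"wz":0},{"gripper":0,"dx":0,"dy":0,"dz":-0.01,"wx":0,"wy":0,"wz":0},{"gripper":0,"dx":0,"dy":0,"dz":-0.015,"wx":0,"wy":0,"wz":0},{"gripper":0,"dx":0,"dy":0,"dz":-0.018,"wx":0,"wy":0,"wz":0},{"gripper":0,"dx":0,"dy":0,"dz":-0.018,"wx":0,"wy":0,"wz":0}]' 60
```

```text
clock: 9.45
eef_pos: [575.3, -287.7, 8.2]
eef_rot: [-3.141, -0.0, 1.471]
wrist_force: [0.3, 1.0, -0.5]
finger_gap: 15.2
finger_force: 60.0
```

```bash
python3 -m inch '[{"gripper":0,"dx":0,"dy":0,"dz":-0.001,"wx":0,"wy":0,"wz":0},{"gripper":0,"dx":0,"dy":0,"dz":-0.002,"wx":0,"wy":0,"wz":0},{"gripper":0,"dx":0,"dy":0,"dz":-0.002,"wx":0,"wy":0,"wz":0},{"gripper":0,"dx":0,"dy":0,"dz":-0.002,"wx":0,"wy":0,"wz":0},{"gripper":0,"dx":0,"dy":0,"dz":-0.002,"wx":0,"wy":0,"wz":0}]' 60
```

```text
clock: 9.87
eef_pos: [575.5, -287.8, 6.7]
eef_rot: [3.141, 0.0, 1.471]
wrist_force: [-0.3, -0.7, -0.9]
finger_gap: 15.3
finger_force: 60.0
```

```bash
python3 -m inch '[{"gripper":0,"dx":0,"dy":0,"dz":-0.001,"wx":0,"wy":0,"wz":0},{"gripper":0,"dx":0,"dy":0,"dz":-0.0015,"wx":0,"wy":0,"wz":0},{"gripper":0,"dx":0,"dy":0,"dz":-0.0015,"wx":0,"wy":0,"wz":0},{"gripper":0,"dx":0,"dy":0,"dz":-0.0015,"wx":0,"wy":0,"wz":0},{"gripper":0,"dx":0,"dy":0,"dz":-0.0015,"wx":0,"wy":0,"wz":0}]' 60
```

```text
clock: 10.28
eef_pos: [575.6, -287.9, 5.5]
eef_rot: [3.141, 0.0, 1.471]
wrist_force: [-2.6, 1.1, 4.6]
finger_gap: 15.2
finger_force: 60.0
```

Contact felt (4.6 N). Releasing, then rising.

```bash
for i in 1 2; do python3 -m inch '[{"gripper":1,"dx":0,"dy":0,"dz":0,"wx":0,"wy":0,"wz":0},{"gripper":1,"dx":0,"dy":0,"dz":0,"wx":0,"wy":0,"wz":0},{"gripper":1,"dx":0,"dy":0,"dz":0,"wx":0,"wy":0,"wz":0},{"gripper":1,"dx":0,"dy":0,"dz":0,"wx":0,"wy":0,"wz":0},{"gripper":1,"dx":0,"dy":0,"dz":0,"wx":0,"wy":0,"wz":0}]' 30; done
python3 -m inch '[{"gripper":1,"dx":0,"dy":0,"dz":0.015,"wx":0,"wy":0,"wz":0},{"gripper":1,"dx":0,"dy":0,"dz":0.045,"wx":0,"wy":0,"wz":0},{"gripper":1,"dx":0,"dy":0,"dz":0.08,"wx":0,"wy":0,"wz":0},{"gripper":1,"dx":0,"dy":0,"dz":0.115,"wx":0,"wy":0,"wz":0},{"gripper":1,"dx":0,"dy":0,"dz":0.15,"wx":0,"wy":0,"wz":0}]'
python3 -m inch '[{"gripper":1,"dx":0,"dy":0.03,"dz":0.025,"wx":0,"wy":0,"wz":0},{"gripper":1,"dx":0,"dy":0.065,"dz":0.04,"wx":0,"wy":0,"wz":0},{"gripper":1,"dx":0.002,"dy":0.1,"dz":0.045,"wx":0,"wy":0,"wz":0},{"gripper":1,"dx":0.004,"dy":0.135,"dz":0.05,"wx":0,"wy":0,"wz":0},{"gripper":1,"dx":0.006,"dy":0.17,"dz":0.05,"wx":0,"wy":0,"wz":0}]'
python3 -m inch '[{"gripper":1,"dx":0.002,"dy":0.035,"dz":0,"wx":0,"wy":0,"wz":0},{"gripper":1,"dx":0.006,"dy":0.07,"dz":0,"wx":0,"wy":0,"wz":0},{"gripper":1,"dx":0.01,"dy":0.1,"dz":0,"wx":0,"wy":0,"wz":0},{"gripper":1,"dx":0.01,"dy":0.12,"dz":0,"wx":0,"wy":0,"wz":0},{"gripper":1,"dx":0.01,"dy":0.12,"dz":0,"wx":0,"wy":0,"wz":0}]'
python3 - <<'E'
from h import *
s,w=snap('wrist','w8');print(s['eef_pos'],np.degrees(s['eef_rot']))
s2,b=snap('scene','s8')
cv2.imwrite('pics/m8.png',np.hstack([cv2.resize(w,(400,300)),cv2.resize(b[110:290,130:410],(400,300),interpolation=2)]))
for n,im in(('wrist',w),('scene',b)):
  m=cv2.inRange(cv2.cvtColor(im,40),(23,120,90),(35,255,255))
  for c in cv2.findContours(m,0,1)[0]:
    if cv2.contourArea(c)>15:
      r=cv2.boundingRect(c);print(n,r,onz(n,[[r[0]+r[2]/2,r[1]+r[3]/2]],92,s).round(1))
d=np.array([.099,.995]);e=np.array([.995,-.099]);F=np.array([599.5,68.5])+25*e;print('expect',F)
E
```

```text
clock: 10.7
eef_pos: [575.4, -287.8, 4.9]
eef_rot: [-3.142, -0.0, 1.471]
wrist_force: [-0.1, -0.8, 0.9]
finger_gap: 45.4
finger_force: 0.0
clock: 11.12
eef_pos: [575.4, -287.8, 5.0]
eef_rot: [-3.142, -0.0, 1.471]
wrist_force: [-0.1, 0.6, -1.0]
finger_gap: 78.7
finger_force: 0.0
clock: 11.53
eef_pos: [575.2, -287.7, 156.7]
eef_rot: [-3.141, -0.0, 1.471]
wrist_force: [-0.7, -0.8, 0.2]
finger_gap: 94.2
finger_force: 0.0
clock: 11.95
eef_pos: [581.5, -116.4, 206.5]
eef_rot: [3.14, 0.0, 1.471]
wrist_force: [1.0, 0.5, 0.0]
finger_gap: 93.6
finger_force: 0.0
clock: 12.37
eef_pos: [591.3, 5.6, 205.1]
eef_rot: [-3.142, -0.0, 1.475]
wrist_force: [-0.1, -0.8, -0.4]
finger_gap: 93.6
finger_force: 0.0
[591.34802773   5.64568809 205.06807848] [-1.79998816e+02 -2.78731919e-02  8.44991273e+01]
wrist (300, 122, 11, 27) [[620.1  66.2  92. ]]
scene (300, 218, 9, 8) [[620.7  70.2  92. ]]
expect [624.375  66.025]
```

View pics/m8.png

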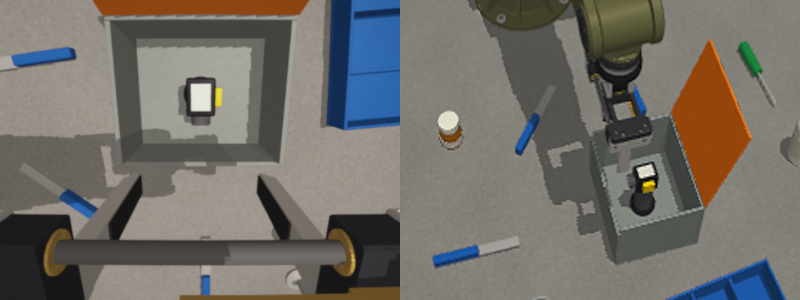

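The spatula lies flat on the bench (lower left of the scene half), the cover stands back, and the head is clear with its button at (305,135) in the wrist view. Both views give a post axis of about (599.5, 69.5), which agrees with the dock estimate.

```bash
python3 -m inch '[{"gripper":1,"dx":0.004,"dy":0.03,"dz":0,"wx":0,"wy":0,"wz":0},{"gripper":1,"dx":0.009,"dy":0.055,"dz":0,"wx":0,"wy":0,"wz":0},{"gripper":1,"dx":0.009,"dy":0.064,"dz":-0.01,"wx":0,"wy":0,"wz":0},{"gripper":1,"dx":0.009,"dy":0.064,"dz":-0.03,"wx":0,"wy":0,"wz":0},{"gripper":1,"dx":0.009,"dy":0.064,"dz":-0.05,"wx":0,"wy":0,"wz":0}]' 30
python3 -m inch '[{"gripper":1,"dx":0,"dy":0,"dz":-0.02,"wx":0,"wy":0,"wz":0},{"gripper":1,"dx":0,"dy":0,"dz":-0.04,"wx":0,"wy":0,"wz":0},{"gripper":1,"dx":0,"dy":0,"dz":-0.06,"wx":0,"wy":0,"wz":0},{"gripper":1,"dx":0,"dy":0,"dz":-0.073,"wx":0,"wy":0,"wz":0},{"gripper":1,"dx":0,"dy":0,"dz":-0.08,"wx":0,"wy":0,"wz":0}]'
python3 -m inch '[{"gripper":1,"dx":0,"dy":0,"dz":0,"wx":0,"wy":0,"wz":0},{"gripper":0,"dx":0,"dy":0,"dz":0,"wx":0,"wy":0,"wz":0},{"gripper":0,"dx":0,"dy":0,"dz":0,"wx":0,"wy":0,"wz":0},{"gripper":0,"dx":0,"dy":0,"dz":0,"wx":0,"wy":0,"wz":0},{"gripper":0,"dx":0,"dy":0,"dz":0,"wx":0,"wy":0,"wz":0}]'
python3 -m inch '[{"gripper":0,"dx":0,"dy":0,"dz":0,"wx":0,"wy":0,"wz":0},{"gripper":0,"dx":0,"dy":0,"dz":0,"wx":0,"wy":0,"wz":0},{"gripper":0,"dx":0,"dy":0,"dz":0,"wx":0,"wy":0,"wz":0},{"gripper":0,"dx":0,"dy":0,"dz":0,"wx":0,"wy":0,"wz":0},{"gripper":0,"dx":0,"dy":0,"dz":0,"wx":0,"wy":0,"wz":0}]'
```

```text
clock: 12.88
eef_pos: [600.5, 65.4, 154.3]
eef_rot: [3.141, 0.0, 1.471]
wrist_force: [0.5, 0.2, -0.4]
finger_gap: 94.1
finger_force: 0.0
clock: 13.3
eef_pos: [599.6, 65.0, 72.9]
eef_rot: [-3.139, 0.001, 1.47]
wrist_force: [0.0, -0.3, -0.2]
finger_gap: 93.9
finger_force: 0.0
clock: 13.72
eef_pos: [600.8, 66.2, 75.9]
eef_rot: [3.14, -0.0, 1.471]
wrist_force: [-0.2, -0.5, 1.3]
finger_gap: 70.9
finger_force: 0.0
clock: 14.13
eef_pos: [600.6, 66.1, 75.1]
eef_rot: [3.141, -0.0, 1.471]
wrist_force: [-23.3, 1.2, 9.1]
finger_gap: 37.4
finger_force: 18.9
```

```bash
python3 -m inch '[{"gripper":0,"dx":0,"dy":0,"dz":0,"wx":0,"wy":0,"wz":0},{"gripper":0,"dx":0,"dy":0,"dz":0,"wx":0,"wy":0,"wz":0},{"gripper":0,"dx":0,"dy":0,"dz":0,"wx":0,"wy":0,"wz":0},{"gripper":0,"dx":0,"dy":0,"dz":0,"wx":0,"wy":0,"wz":0},{"gripper":0,"dx":0,"dy":0,"dz":0,"wx":0,"wy":0,"wz":0}]' 30
```

```text
clock: 14.55
eef_pos: [599.6, 66.2, 75.1]
eef_rot: [-3.139, 0.0, 1.472]
wrist_force: [-7.4, -0.4, 5.7]
finger_gap: 35.7
finger_force: 30.0
```

The gap of 35.7 mm means the button is fully pressed. Lifting.

```bash
python3 -m inch '[{"gripper":0,"dx":-0.0005,"dy":0,"dz":0.003,"wx":0,"wy":0,"wz":0},{"gripper":0,"dx":-0.0005,"dy":0,"dz":0.009,"wx":0,"wy":0,"wz":0},{"gripper":0,"dx":-0.0005,"dy":0,"dz":0.018,"wx":0,"wy":0,"wz":0},{"gripper":0,"dx":-0.0005,"dy":0,"dz":0.028,"wx":0,"wy":0,"wz":0},{"gripper":0,"dx":-0.0005,"dy":0,"dz":0.038,"wx":0,"wy":0,"wz":0}]' 35
python3 -m inch '[{"gripper":0,"dx":0,"dy":0,"dz":0.01,"wx":0,"wy":0,"wz":0},{"gripper":0,"dx":0,"dy":0,"dz":0.02,"wx":0,"wy":0,"wz":0},{"gripper":0,"dx":0,"dy":0,"dz":0.03,"wx":0,"wy":0,"wz":0},{"gripper":0,"dx":0,"dy":0,"dz":0.04,"wx":0,"wy":0,"wz":0},{"gripper":0,"dx":0,"dy":0,"dz":0.05,"wx":0,"wy":0,"wz":0}]'
python3 -m inch '[{"gripper":0,"dx":0,"dy":0,"dz":0.002,"wx":0,"wy":0,"wz":0},{"gripper":0,"dx":0,"dy":0,"dz":0.004,"wx":0,"wy":0,"wz":0},{"gripper":0,"dx":0,"dy":0,"dz":0.006,"wx":0,"wy":0,"wz":0},{"gripper":0,"dx":0,"dy":0,"dz":0.008,"wx":0,"wy":0,"wz":0},{"gripper":0,"dx":0,"dy":0,"dz":0.008,"wx":0,"wy":0,"wz":0}]'
python3 -m inch '[{"gripper":0,"dx":0,"dy":0,"dz":0.001,"wx":0,"wy":0,"wz":0},{"gripper":0,"dx":0,"dy":0,"dz":0.002,"wx":0,"wy":0,"wz":0},{"gripper":0,"dx":0,"dy":0,"dz":0.002,"wx":0,"wy":0,"wz":0},{"gripper":0,"dx":0,"dy":0,"dz":0.002,"wx":0,"wy":0,"wz":0},{"gripper":0,"dx":0,"dy":0,"dz":0.002,"wx":0,"wy":0,"wz":0}]'
```

```text
clock: 14.97
eef_pos: [599.6, 66.2, 114.0]
eef_rot: [-3.141, 0.0, 1.471]
wrist_force: [-3.4, 1.3, -3.8]
finger_gap: 35.7
finger_force: 35.0
clock: 15.38
eef_pos: [599.6, 66.2, 164.0]
eef_rot: [-3.141, 0.0, 1.471]
wrist_force: [-4.7, 1.4, -4.0]
finger_gap: 35.5
finger_force: 35.0
clock: 15.8
eef_pos: [599.6, 66.2, 172.0]
eef_rot: [-3.141, -0.0, 1.471]
wrist_force: [-6.3, 1.2, -2.1]
finger_gap: 35.2
finger_force: 35.0
clock: 16.22
eef_pos: [599.6, 66.2, 173.6]
eef_rot: [-3.141, -0.0, 1.471]
wrist_force: [-6.3, 0.7, -2.6]
finger_gap: 35.8
finger_force: 35.0
```

```bash
for i in 1 2; do python3 -m inch '[{"gripper":0,"dx":0,"dy":0,"dz":0.0005,"wx":0,"wy":0,"wz":0},{"gripper":0,"dx":0,"dy":0,"dz":0.001,"wx":0,"wy":0,"wz":0},{"gripper":0,"dx":0,"dy":0,"dz":0.001,"wx":0,"wy":0,"wz":0},{"gripper":0,"dx":0,"dy":0,"dz":0.001,"wx":0,"wy":0,"wz":0},{"gripper":0,"dx":0,"dy":0,"dz":0.001,"wx":0,"wy":0,"wz":0}]' 35; done
```

```text
clock: 16.63
eef_pos: [599.6, 66.2, 174.6]
eef_rot: [-3.141, 0.0, 1.471]
wrist_force: [-5.6, 1.5, -2.4]
finger_gap: 35.7
finger_force: 35.0
clock: 17.05
eef_pos: [599.6, 66.2, 175.1]
eef_rot: [-3.141, 0.0, 1.471]
wrist_force: [-5.7, 1.6, -6.2]
finger_gap: 35.5
finger_force: 35.0
```

At the stop: 100.0 mm of travel, and the downward force has risen. Last look before handing in.

```bash
python3 - <<'E'
from h import *
s,b=snap('scene','s9');s2,t=snap('top','t9');print(s2['eef_pos'],s2['wrist_force'])
cv2.imwrite('pics/m9.png',np.hstack([cv2.resize(b,(400,300)),cv2.resize(b[110:290,130:410],(400,300),interpolation=2)]))
E
```

```text
[599.57828881  66.23168401 175.1320131 ] [-5.88104122  2.15796853 -5.77898182]
```

View pics/m9.png

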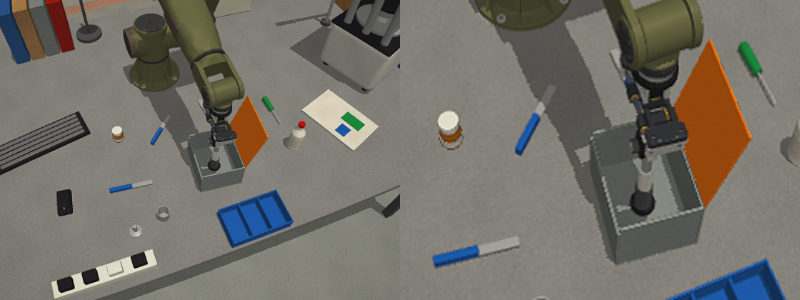

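The head is up on its extended tube at (645,180), held in the gripper. The cover is back, the spatula is flat at (475,250), and the bystanders have not moved.

```bash
python3 -c "
from cell import manip
print(manip.sign_off())"
```

```text
the job is handed in; nothing more can be done
None
```

Job handed in at about 17 s: the cover was levered back to about 1.9 rad with the spatula, the spatula is flat on the bench, and the camera head is held at its second stop (100 mm of travel).

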